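# Fill the pot carriage and hold it out at the mark

## Robot

A 7-joint arm with a two-finger parallel gripper is mounted at the origin on a cart in front of the work surface, level with it; the furniture and walls round the work are solid. World frame = base frame: x ahead of the robot, y to its left, z up, the work surface at z = 0. Lengths are in m, angles in rad, forces in N, time in s.
With the tool pointing down it reaches from about 0.425 to 0.825 m from the base axis. Payload 3.6 kg.
Tool frame: the origin (TCP) lies midway between the tips of the shut fingers; the grasp point (between the pads) lies 19 mm behind it; z points along the fingers, y is the line along which they close (so a half turn about z gives the same grasp; the last joint's range is limited). The gripper opens to 93 mm and grips with 3 to 60 N. Pads are 15 mm wide; open, the fingers measure 128 mm over their backs; the gripper's body (75 mm by 188 mm) begins 65 mm behind the grasp point.
Start: joints at [-1.133, 0.615, -0.013, 1.423, 0.008, 1.103, -0.04], TCP at [0.291, 0.581, 0.219] pointing down, gripper open.
Joint ranges: [-3.12, 3.12], [-0.3, 2.06], [-1.34, 1.32], [0.26, 2.42], [-1.36, 4.5], [0.01, 1.98], [-2.84, 2.84]. Speed limits (rad/s): [2.79, 2.79, 3.14, 3.14, 3.14, 3.14, 3.14].

## Interface

Orientations are given as [roll, pitch, yaw] about the fixed x, y, z axes, in that order (R = Rz(yaw) Ry(pitch) Rx(roll)).
In Python, from workcell import arm, get_image, calibration, job_done gives the robot as it stands. The module is installed in compiled form; this text tells all that it offers.
- The arm moves only by the tool carry_out, never from a script. Its argument "rows" is a list that holds one entry, the list of rows, each a list of 7 numbers: the finger opening in mm, from 0 to 93, then the shift along the world's x, y, z in mm, then the turn, a rotation vector about the world's x, y, z in degrees. In form: [[[hand, x, y, z, rx, ry, rz], ...]]. A call has 1 to 5 rows; each row shifts and turns the commanded pose from where the row before left it; what a row does not reach is not made up. A row lasts 1/10 s, in which the tool goes at most 50 mm and 8.59 degrees, less where a joint would pass 70% of its speed; a pose out of reach is approached as far as the arm can. A call is refused whole if a number of a shift passes 50 or a number of a turn 8.59, either way. A call with a gripper value outside its range is refused whole. The fingers move at their own pace and stop on an object; "grip_force" is the grip in N (left out, the last holds). Time passes only in rows, so rows that do not move let the fingers close. It gives the time, the measured TCP pose, the force, the opening and the grip force at its end, in the units of the state.
- arm.get_state(): the state, without advancing time (a new reading comes with each control period).
- get_image(name): name is "scene" or "top" or "wrist"; returns the picture (480x640x3 uint8, red, green, blue); there is no depth.
- calibration(name): a dict with "K" (3x3 intrinsics, pixels), "k1" (the pictures are not rectified: a ray, as slopes to the right and down, at radius r is drawn at 1 + k1 r^2 times it, then the intrinsics apply), "R" (3x3) and "t" (3): a world point X has camera coordinates R X + t; the wrist camera has in their place "mount" (4x4, takes a point from camera to tool coordinates, whose origin is the TCP and whose axes are the flange's). Camera axes: x right, y down, z forward; pixel columns grow to the right and rows downward; lengths in m; the calibration is good to about 2 mm. A picture is of the moment at which its call begins: read the wrist's pose just before it. calibration takes no time and is no camera call.
- job_done(): hands the job in; it is judged then, once.
The state is a dict: "clock": time; "joints": joint angles; "joint_vel": joint speeds; "effort": joint torques, N m; "tool_pos": TCP position; "orientation": TCP orientation; "ft_force": force on the tool from outside, world axes, zero at the start; "wrist_torque": the same for the moment, N m; "gripper_width": finger opening in m; "grip_force": force on a finger pad.
Only numpy, scipy, OpenCV 4.12 (cv2) and the standard library are available. Lean on these libraries where they do the work, as an engineer would, in place of code of your own. Each camera call takes 0.05 s, during which the arm holds its last target. There are 200 camera calls.

## Task

Two of the four wells in the spring-return pot carriage are empty: first stand the two spare dye pots from the table upright and fully down in those empty wells, leaving the pots already in the carriage seated. Then pull the carriage out by its black grip until the pointer on its side stands over the red mark on the side rail, all four pots still seated, and finish while holding it there: it springs back if you let go, so keep your grip. Do not disturb the other things on the table.

Things in the scene. Friction and masses are not known exactly. Their poses are not given: they have to be found in the camera images.
- stand: fixed stand of the carriage on the table, about 230 mm deep (x) and 370 mm wide (y), low (runners 14 mm, back stops 34 mm high). Origin on the table surface under the centre of the well row of the carriage when home; its -x axis is the direction in which the carriage pulls out (roughly towards the robot), y runs along the row of wells. It stands turned up to 0.2 rad.
- carriage (a joint): travel of the carriage in m: 0 home (spring-held), growing as it is pulled out along the stand's -x, stop at 0.10. The spring pulls back with about 4 N at home plus 70 N per m of travel (8 N to 10 N at the mark). Carriage: pale wooden plate 90 x 308 x 16 mm, top 32 mm above the table, about 0.5 kg.
- well_0 (a point): centre of the floor of well 0 (wells 0 to 3 in a row along the stand's y, 76 mm apart, 0 at the -y end): round recess 69 mm across, 12 mm deep, its floor 20 mm above the table. It rides with the carriage; axes as the stand's. Lids of neighbouring pots stand only 16 mm apart, so grasp pots here across the row (fingers closing along the stand's x).
- well_1 (a point): centre of the floor of well 1 (wells 0 to 3 in a row along the stand's y, 76 mm apart, 0 at the -y end): round recess 69 mm across, 12 mm deep, its floor 20 mm above the table. It rides with the carriage; axes as the stand's. Lids of neighbouring pots stand only 16 mm apart, so grasp pots here across the row (fingers closing along the stand's x).
- well_2 (a point): centre of the floor of well 2 (wells 0 to 3 in a row along the stand's y, 76 mm apart, 0 at the -y end): round recess 69 mm across, 12 mm deep, its floor 20 mm above the table. It rides with the carriage; axes as the stand's. Lids of neighbouring pots stand only 16 mm apart, so grasp pots here across the row (fingers closing along the stand's x).
- well_3 (a point): centre of the floor of well 3 (wells 0 to 3 in a row along the stand's y, 76 mm apart, 0 at the -y end): round recess 69 mm across, 12 mm deep, its floor 20 mm above the table. It rides with the carriage; axes as the stand's. Lids of neighbouring pots stand only 16 mm apart, so grasp pots here across the row (fingers closing along the stand's x).
- grip (a point): black upright grip plate of the carriage, 14 mm thick (x) x 44 mm wide (y) x 58 mm high, in front of the middle of the plate, 100 mm from the well row; this point is the centre of its underside, 27 mm above the table, top 85 mm above the table; axes as the stand's. 48 mm free between it and the carriage plate; a flat steel arm 30 mm wide joins them, its top 29 mm above the table.
- pointer (a point): tip of the black pointer on the carriage's right (-y) side, 28 mm above the table, over the side rail; rides with the carriage.
- mark_mid (a point): middle of the red mark, a red clip fixed on the aluminium side rail: its band is 12 mm wide along x, top 22 mm above the table, with a red tab 40 mm high outside the rail. Axes as the stand's. The pointer has to stand over the band, that is within 6 mm of this point along the stand's x; 45 to 75 mm of travel brings it there.
- pot_a: pot with ribbed cream screw lid, closed and rigid, already in a well at the start (pink band); lid 60 mm across and 12 mm high, body 58 mm across, 52 mm high overall, 50 to 100 g; origin at the centre of its underside, z up. Grasp it round the lid (40 to 52 mm above its underside).
- pot_b: pot with ribbed cream screw lid, closed and rigid, already in a well at the start (green band); lid 60 mm across and 12 mm high, body 58 mm across, 52 mm high overall, 50 to 100 g; origin at the centre of its underside, z up. Grasp it round the lid (40 to 52 mm above its underside).
- pot_c: pot with ribbed cream screw lid, closed and rigid, a spare, on the table left of the carriage (yellow band); lid 60 mm across and 12 mm high, body 58 mm across, 52 mm high overall, 50 to 100 g; origin at the centre of its underside, z up. Grasp it round the lid (40 to 52 mm above its underside).
- pot_d: pot with ribbed cream screw lid, closed and rigid, a spare, on the table left of the carriage (yellow band, like pot_c); lid 60 mm across and 12 mm high, body 58 mm across, 52 mm high overall, 50 to 100 g; origin at the centre of its underside, z up. Grasp it round the lid (40 to 52 mm above its underside).
- green_bottle: bystander: green squeeze bottle, 67 mm across, 193 mm high, on the left, beyond the spare pots; origin at the centre of its underside
- plastic_cup: bystander: clear plastic cup, 70 mm across, 81 mm high, behind and left; origin at the centre of its underside
- thread: bystander: cone of cream thread, 60 mm across, 82 mm high, right of the carriage; origin at the centre of its underside
Not all that is in view belongs to the job. What is shaped like the pot_d but blue or turquoise is not meant. What is shaped like the pot_c but orange is not meant.

How it is judged:
By the outcome, as a careful person would: the job done as asked, in the order asked, and still so for the second after the job is handed in, while the arm keeps its last pose, push and grip.
It also fails if it takes over 64 s, if anything falls off the work surface, if the arm or the gripper's body presses on something with over 40 N, if the wrist force passes 120 N, or if a joint passes its speed limit or range.

## Working session

There is one attempt and no reset: what is moved stays moved. The work goes in short steps, Python scripts to look and compute and a tool call to move; the robot and the scene stay as the last step left them, time stands still between calls to the robot, and variables do not carry over. Pictures are saved under pics/ and viewed, at most 10 in all, crops included, and the job is handed in when it is done.

Besides the shell and the picture viewer there is one more tool, called after "Request:" by a JSON object that holds its "name" and its "arguments". carry_out: Moves the arm, as the interface text tells. Its arguments: {"type":"object","properties":{"rows":{"type":"array","items":{"type":"array","items":{"type":"array","items":{"type":"number"}}}},"grip_force":{"type":"number"}},"required":["rows"]}

```bash
mkdir -p pics
cat > h.py <<'E'
import numpy as np, cv2
from workcell import arm, get_image, calibration, job_done
from scipy.spatial.transform import Rotation as Ro
def save(n,im): cv2.imwrite('pics/'+n+'.png',cv2.cvtColor(im,cv2.COLOR_RGB2BGR))
def cam(name,st=None):
    c=calibration(name); K=np.array(c['K']);
    if name=='wrist':
        M=np.array(c['mount']);T=np.eye(4);T[:3,:3]=Ro.from_euler('xyz',st['orientation']).as_matrix();T[:3,3]=st['tool_pos']
        W=T@M; R=W[:3,:3].T; t=-R@W[:3,3]
    else: R=np.array(c['R']);t=np.array(c['t'])
    return K,c['k1'],R,t
def ray(C,uv):
    K,k1,R,t=C
    p=cv2.undistortPoints(np.array([[uv]],float),K,np.array([k1,0,0,0,0.]))[0,0]
    return -R.T@t, R.T@np.array([p[0],p[1],1])
def onz(C,uv,z):
    o,d=ray(C,uv); return o+d*(z-o[2])/d[2]
def proj(C,X):
    K,k1,R,t=C
    return cv2.projectPoints(np.array(X,float).reshape(-1,1,3),cv2.Rodrigues(R)[0],t,K,np.array([k1,0,0,0,0.]))[0][:,0]
E
python3 - <<'E'
from h import *
s=arm.get_state();print(s)
for n in('scene','top'):
    save(n+'0',get_image(n)); c=cam(n); print(n,-c[2].T@c[3],c[2][2])
E
```

```text
{'clock': 0.0, 'joints': array([-1.13250336,  0.61593383, -0.01259206,  1.42487003,  0.00809529,
        1.10342226, -0.04041292]), 'joint_vel': array([ 8.19961390e-04,  1.66893290e-03, -4.26386354e-04, -1.13351795e-03,
       -1.43819113e-03,  6.16187255e-05, -4.70873422e-05]), 'effort': array([-2.84636335e-04, -4.58936691e+01,  2.08573043e-01, -1.65742439e+01,
       -6.10848726e-02,  2.04891973e-02,  2.20239144e-04]), 'tool_pos': array([0.29100312, 0.5803364 , 0.21748135]), 'orientation': array([-3.13900982e+00,  4.74617578e-05,  2.67683115e+00]), 'ft_force': array([-0.79492934,  0.20153449, -0.10248861]), 'wrist_torque': array([-0.04982605,  0.04040569,  0.01503797]), 'grip_force': 0.0, 'gripper_width': 0.0927376453240963}
scene [-0.03789837  0.98233376  1.21747928] [ 0.38273701 -0.59716212 -0.70491828]
top [0.49907911 0.01996601 1.49202878] [ 0.06080831  0.01090187 -0.99808993]
```

View pics/scene0.png

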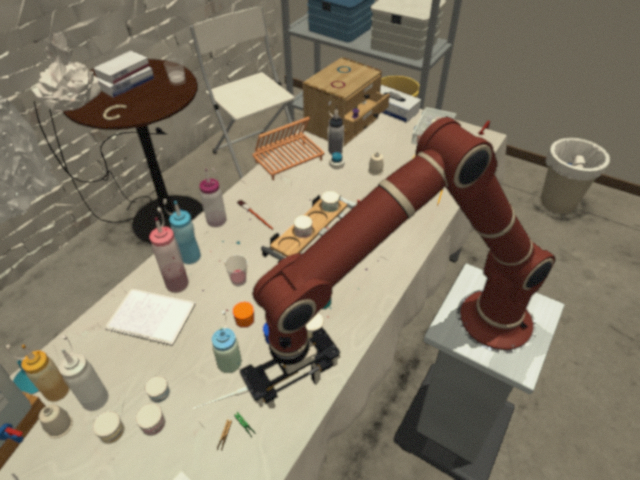

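View pics/top0.png

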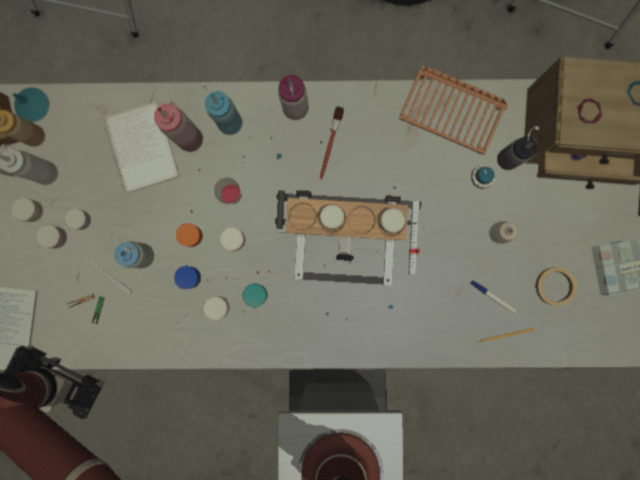

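The top view, where up is +x and left is +y, shows the carriage wells at about (302,216) empty, (332,217) pot, (361,219) empty and (393,220) pot. The spare cream pots are at (232,239) and (216,308). The grip is near (345,257) and the red mark near (415,251).

Run:
```python
from h import *
im=get_image('top');C=cam('top')
hsv=cv2.cvtColor(im,cv2.COLOR_RGB2HSV)
def cen(m,n,z):
    k,l,st,ce=cv2.connectedComponentsWithStats(m.astype(np.uint8))
    for i in range(1,k):
        if st[i,4]>12: print(n,ce[i].round(1),st[i],onz(C,ce[i],z).round(4))
g=cv2.medianBlur(cv2.cvtColor(im,cv2.COLOR_RGB2GRAY),3)
big=cv2.resize(g[170:330,190:440],None,fx=4,fy=4,interpolation=cv2.INTER_CUBIC)
c=cv2.HoughCircles(big,cv2.HOUGH_GRADIENT,1.5,60,param1=80,param2=30,minRadius=38,maxRadius=64)
for q in c[0]:
    p=((q[0]+.5)/4-.5+190,(q[1]+.5)/4-.5+170); print('circ',np.round(p,1),q[2]/4,*[onz(C,p,z).round(4)[:2] for z in(.032,.052,.072)])
r=(((hsv[...,0]<8)|(hsv[...,0]>172))&(hsv[...,1]>140)&(hsv[...,2]>90)); r[:,:395]=0;r[:,440:]=0;r[:200]=0;r[300:]=0
cen(r,'red',.022)
save('crop0',cv2.resize(im[180:300,270:430],None,fx=5,fy=5,interpolation=cv2.INTER_CUBIC))
```

```text
circ [392.7 219.3] 11.8625 [ 0.6416 -0.1387] [ 0.6396 -0.1365] [ 0.6377 -0.1343]
circ [331.6 215.6] 11.7875 [0.6525 0.0174] [0.6504 0.0175] [0.6483 0.0175]
circ [190.6 235.4] 11.4125 [0.6043 0.379 ] [0.6029 0.3741] [0.6014 0.3692]
circ [214.2 307.8] 12.0125 [0.4195 0.3175] [0.4206 0.3134] [0.4217 0.3093]
circ [344.3 263.6] 10.625 [ 0.5295 -0.0141] [ 0.5291 -0.0136] [ 0.5286 -0.0131]
circ [190.2 276.3] 9.9875 [0.4998 0.3792] [0.4998 0.3743] [0.4998 0.3694]
circ [228.1 190.8] 12.2 [0.7186 0.2831] [0.7156 0.2795] [0.7126 0.2759]
red [414.  250.7] [410 250   9   3  21] [ 0.5613 -0.1933  0.022 ]
```

View pics/crop0.png

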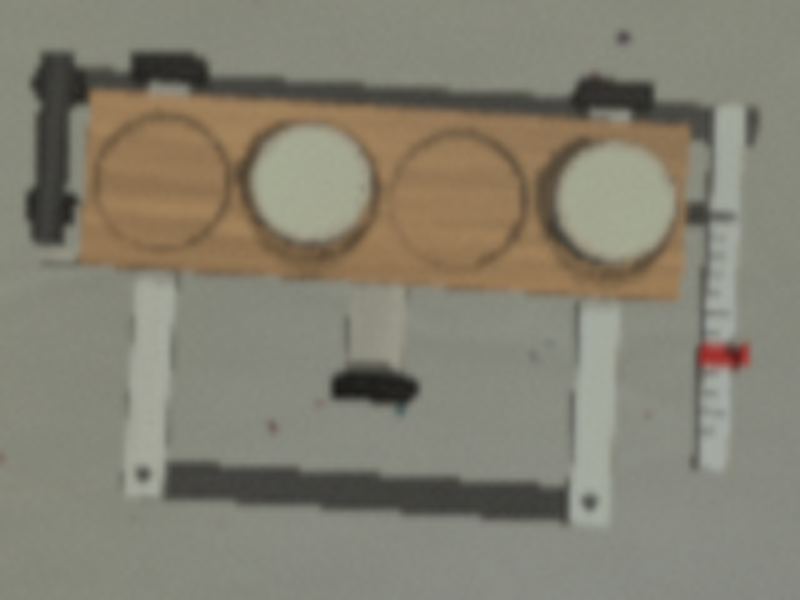

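The crop, at 5x, shows plate corners at (90,90), (690,125), (680,298) and (80,265). The empty wells are at (162,182) and (458,199), so wells 3 and 1 are the empty ones. The pointer is at (735,215), the red band at about (722,355), and the grip top at (375,385).

Run:
```python
from h import *
im=get_image('top');C=cam('top')
w=lambda c,z: onz(C,((c[0]+.5)/5-.5+270,(c[1]+.5)/5-.5+180),z)
P=np.array([w(c,.032) for c in[(90,90),(690,125),(680,298),(80,265)]]);print(P.round(4),P.mean(0))
print('len',np.linalg.norm(P[0]-P[1]),np.linalg.norm(P[3]-P[2]),np.linalg.norm(P[0]-P[3]))
d=(P[0]-P[1])+(P[3]-P[2]); yaw=np.arctan2(-d[0],d[1]); print('yaw',yaw)
R=np.array([[np.cos(yaw),-np.sin(yaw)],[np.sin(yaw),np.cos(yaw)]])
o=P.mean(0)[:2]
for i in range(4): print('well',i,(o+R@[0,(i-1.5)*.076]).round(4))
for n,c,z in[('w3',(162,182),.032),('w1',(458,199),.032),('ptr',(735,215),.028),('mark',(722,355),.022),('grip',(375,385),.085)]:
    X=w(c,z);print(n,X.round(4),'stand',(R.T@(X[:2]-o)).round(4))
hsv=cv2.cvtColor(im,cv2.COLOR_RGB2HSV)
for n,(u,v),z in[('s1',(232,239),.052),('s2',(216,308),.052),('p2',(332,217),.072),('p0',(393,220),.072)]:
    b=im[v-20:v+20,u-20:u+20].astype(int); m=((b.min(2)>150)|((b.sum(2)>1.0*b[18:23,18:23].reshape(-1,3).mean(0).sum()*.9)))&(np.hypot(*(np.mgrid[:40,:40]-20))<16)&(b.max(2)-b.min(2)<60)
    k,l,st,ce=cv2.connectedComponentsWithStats(m.astype(np.uint8)); i=l[20,20]
    c=ce[i]+[u-20,v-20]; X=onz(C,c,z);print(n,c,st[i],X.round(4),'stand',(R.T@(X[:2]-o)).round(4))
```

```text
[[ 0.6997  0.1299  0.032 ]
 [ 0.6791 -0.1773  0.032 ]
 [ 0.5904 -0.1708  0.032 ]
 [ 0.6097  0.1353  0.032 ]] [ 0.6447268  -0.02074944  0.032     ]
len 0.30791454799114404 0.3067245548385258 0.09019698539504513
yaw -0.0650066522110749
well 0 [ 0.6373 -0.1345]
well 1 [ 0.6423 -0.0587]
well 2 [0.6472 0.0172]
well 3 [0.6521 0.093 ]
w3 [0.652  0.0931 0.032 ] stand [-0.0002  0.1141]
w1 [ 0.642  -0.0583  0.032 ] stand [-0.0003 -0.0376]
ptr [ 0.633  -0.2001  0.028 ] stand [-0.     -0.1798]
mark [ 0.5616 -0.1932  0.022 ] stand [-0.0718 -0.1775]
grip [ 0.5455 -0.0137  0.085 ] stand [-0.0995  0.0006]
s1 [230.78294574 238.24547804] [  8   8  23  23 387] [0.595  0.2722 0.052 ] stand [-0.0687  0.2891]
s2 [214.40703518 308.10301508] [  8   9  22  23 398] [0.4199 0.3128 0.052 ] stand [-0.2461  0.3183]
p2 [331.75396825 216.10846561] [  9   9  22  22 378] [0.6469 0.017  0.072 ] stand [-0.0003  0.0378]
p0 [392.82397959 219.8494898 ] [  9   9  23  23 392] [ 0.6363 -0.1347  0.072 ] stand [-0.001  -0.1142]
```

Request:
{"name": "carry_out", "arguments": {"rows": [[[93,16,-33,-2,0,0,-8.4],[93,16,-33,-2,0,0,-8.4],[93,16,-33,-2,0,0,-8.4],[93,16,-33,-2,0,0,-8.4]]], "grip_force": 15}}

```text
clock: 0.6
tool_pos: [0.3557, 0.4476, 0.2105]
orientation: [-3.141, 0.0, 2.085]
ft_force: [0.4, 0.9, 0.2]
gripper_width: 0.093
grip_force: 0.0
```

Request:
{"name": "carry_out", "arguments": {"rows": [[[93,16,-33,-2,0,0,-8.4],[93,16,-33,-2,0,0,-8.4],[93,16,-33,-2,0,0,-8.4],[93,16,-33,-2,0,0,-8.4],[93,0,0,0,0,0,0]]]}}

```text
clock: 1.1
tool_pos: [0.4223, 0.3106, 0.2028]
orientation: [3.14, 0.004, 1.492]
ft_force: [0.4, -0.2, -0.9]
gripper_width: 0.0931
grip_force: 0.0
```

Run:
```python
from h import *
s=arm.get_state();C=cam('wrist',s);im=get_image('wrist');save('w1',im)
print(s['tool_pos'],s['orientation'],'cam',-C[2].T@C[3])
print(proj(C,[[.4199,.3128,.052],[.595,.2722,.052],[.4199,.3128,0.03]]))
```

```text
[0.4222602  0.31064071 0.20279977] [3.13957104 0.00387519 1.49186348] cam [0.42941787 0.39454626 0.36964988]
[[311.62289501 212.35262733]
 [515.0648845  242.2396637 ]
 [311.83984674 206.17022365]]
```

View pics/w1.png

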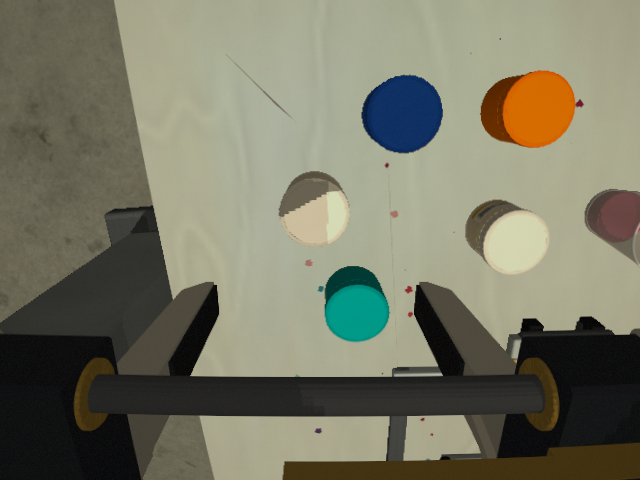

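The wrist view shows the spare pot's lid at (315,213) and the other spare at (513,241). Both are within 3 px of the predictions (312,212) and (515,242). I'm descending on the first spare.

Request:
{"name": "carry_out", "arguments": {"rows": [[[93,-2,2,-40,0,0,0.8],[93,0,0,-45,0,0,0],[93,0,0,-45,0,0,0],[93,0,0,-30,0,0,0],[93,0,0,-15,0,0,0]]]}}

```text
clock: 1.65
tool_pos: [0.4147, 0.3199, 0.0245]
orientation: [-3.137, 0.002, 1.522]
ft_force: [0.3, 0.0, 1.2]
gripper_width: 0.093
grip_force: 0.0
```

Request:
{"name": "carry_out", "arguments": {"rows": [[[40,0,0,0,0,0,0],[40,0,0,0,0,0,0],[40,0,0,0,0,0,0],[40,0,0,0,0,0,0],[40,0,0,0,0,0,0]]]}}

```text
clock: 2.15
tool_pos: [0.4182, 0.3198, 0.0288]
orientation: [3.139, -0.002, 1.518]
ft_force: [0.7, -0.4, 3.6]
gripper_width: 0.0599
grip_force: 15.0
```

Commanded and measured poses differ because the arm hadn't settled, leaving the grip about 6 mm off along y. I'll regrip centred.

Request:
{"name": "carry_out", "arguments": {"rows": [[[80,0,0,0,0,0,0],[80,0,0,0,0,0,0],[80,0,-3,0,0,0,-0.6],[80,0,-3,0,0,0,0],[80,0,0,0,0,0,0]]]}}

```text
clock: 2.65
tool_pos: [0.4173, 0.3121, 0.0276]
orientation: [-3.141, 0.001, 1.506]
ft_force: [-0.0, 1.0, 0.5]
gripper_width: 0.0801
grip_force: 0.0
```

Request:
{"name": "carry_out", "arguments": {"rows": [[[40,0,0,0,0,0,0],[40,0,0,0,0,0,0],[40,0,0,0,0,0,0],[40,0,0,0,0,0,0],[40,0,0,0,0,0,0]]]}}

```text
clock: 3.15
tool_pos: [0.4173, 0.3131, 0.0276]
orientation: [-3.142, -0.0, 1.508]
ft_force: [-0.3, -0.5, -0.3]
gripper_width: 0.0599
grip_force: 15.0
```

Request:
{"name": "carry_out", "arguments": {"rows": [[[40,0,0,25,0,0,0],[40,0,0,35,0,0,0],[40,0,0,35,0,0,0],[40,0,0,35,0,0,0],[40,25,-20,0,0,0,0]]]}}

```text
clock: 3.65
tool_pos: [0.4414, 0.2987, 0.1618]
orientation: [3.138, -0.009, 1.517]
ft_force: [1.1, 0.5, -0.8]
gripper_width: 0.0601
grip_force: 15.0
```

Request:
{"name": "carry_out", "arguments": {"rows": [[[40,35,-34,0,0,0,0],[40,35,-34,0,0,0,0],[40,35,-34,0,0,0,0],[40,35,-34,0,0,0,0],[40,35,-34,0,0,0,0]]]}}

```text
clock: 4.15
tool_pos: [0.6181, 0.1216, 0.1574]
orientation: [-3.141, -0.0, 1.508]
ft_force: [1.1, 1.4, -0.5]
gripper_width: 0.0599
grip_force: 15.0
```

Request:
{"name": "carry_out", "arguments": {"rows": [[[40,25,-20,0,0,0,0],[40,10,-10,0,0,0,0],[40,0,0,0,0,0,0],[40,0,0,0,0,0,0]]]}}

```text
clock: 4.55
tool_pos: [0.6508, 0.0952, 0.1571]
orientation: [-3.139, -0.002, 1.509]
ft_force: [-0.2, 0.5, -0.6]
gripper_width: 0.0599
grip_force: 15.0
```

Request:
{"name": "carry_out", "arguments": {"rows": [[[40,1,-2,-30,0,0,0],[40,0,0,-30,0,0,0],[40,0,0,-20,0,0,0],[40,0,0,-12,0,0,0],[40,0,0,0,0,0,0]]]}}

```text
clock: 5.05
tool_pos: [0.6511, 0.0933, 0.0641]
orientation: [-3.137, -0.001, 1.51]
ft_force: [-0.2, -0.6, -0.5]
gripper_width: 0.0597
grip_force: 15.0
```

Request:
{"name": "carry_out", "arguments": {"rows": [[[40,0,0,-5,0,0,0],[40,0,0,-5,0,0,0],[40,0,0,-4,0,0,0],[40,0,0,-3,0,0,0],[40,0,0,0,0,0,0]]]}}

```text
clock: 5.55
tool_pos: [0.6531, 0.0909, 0.0483]
orientation: [-3.141, 0.0, 1.507]
ft_force: [-0.0, 0.6, 0.1]
gripper_width: 0.0595
grip_force: 15.0
```

Request:
{"name": "carry_out", "arguments": {"rows": [[[40,0,0,-1,0,0,0],[75,0,0,0,0,0,0],[75,0,0,0,0,0,0],[75,0,0,0,0,0,0],[75,0,0,20,0,0,0]]]}}

```text
clock: 6.05
tool_pos: [0.651, 0.0909, 0.0653]
orientation: [-3.135, 0.001, 1.507]
ft_force: [-0.1, -0.7, 1.0]
gripper_width: 0.0747
grip_force: 0.0
```

Request:
{"name": "carry_out", "arguments": {"rows": [[[80,0,0,40,0,0,0],[90,-10,30,40,0,0,0],[90,-15,40,10,0,0,0],[90,-15,45,0,0,0,0],[90,-10,40,0,0,0,0]]]}}

```text
clock: 6.55
tool_pos: [0.6027, 0.2481, 0.1581]
orientation: [3.141, -0.002, 1.508]
ft_force: [0.3, 0.4, -1.7]
gripper_width: 0.0903
grip_force: 0.0
```

Request:
{"name": "carry_out", "arguments": {"rows": [[[90,-7,25,0,0,0,0],[90,0,0,0,0,0,0],[90,0,0,0,0,0,0]]]}}

```text
clock: 6.85
tool_pos: [0.5965, 0.2702, 0.1569]
orientation: [3.141, 0.001, 1.508]
ft_force: [0.5, 0.0, -0.8]
gripper_width: 0.09
grip_force: 0.0
```

Run:
```python
from h import *
s=arm.get_state();C=cam('wrist',s);im=get_image('wrist');save('w2',im)
print(s['tool_pos'],s['orientation'])
print(proj(C,[[.595,.2722,.052],[.6521,.093,.072]]))
```

```text
[0.59649405 0.270233   0.15686805] [3.14126399e+00 9.32300613e-04 1.50842622e+00]
[[312.58815772 228.72263568]
 [395.0587471  438.05503448]]
```

View pics/w2.png

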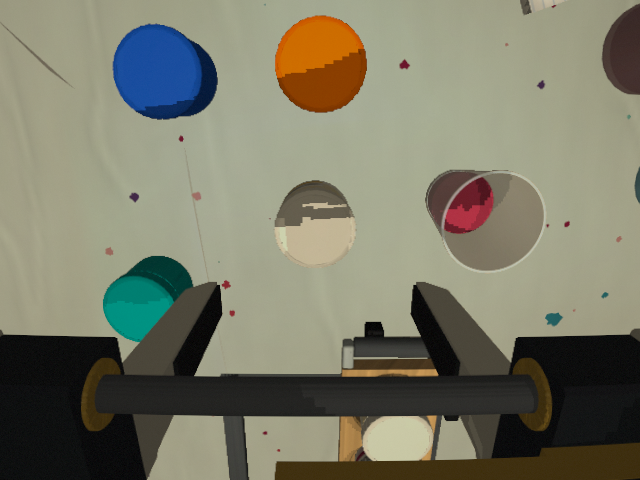

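The target lid is centred at about (316,228), against the predicted (313,229). The pot just placed shows at about (397,440) against (395,438), so it is seated. Now the second spare.

Request:
{"name": "carry_out", "arguments": {"rows": [[[90,1,2,-35,0,0,0],[90,0,0,-35,0,0,0],[90,0,0,-30,0,0,0],[90,0,0,-19,0,0,0],[90,0,0,-10,0,0,0]]]}}

```text
clock: 7.4
tool_pos: [0.5975, 0.2689, 0.0259]
orientation: [-3.139, 0.003, 1.504]
ft_force: [-0.6, -0.1, 0.2]
gripper_width: 0.09
grip_force: 0.0
```

Request:
{"name": "carry_out", "arguments": {"rows": [[[90,0,0,0,0,0,0],[40,0,0,0,0,0,0],[40,0,0,0,0,0,0],[40,0,0,0,0,0,0],[40,0,0,0,0,0,0]]]}}

```text
clock: 7.9
tool_pos: [0.5978, 0.2727, 0.0288]
orientation: [3.141, -0.001, 1.508]
ft_force: [-0.4, -0.1, -0.2]
gripper_width: 0.0626
grip_force: 0.3
```

Request:
{"name": "carry_out", "arguments": {"rows": [[[40,0,0,0,0,0,0],[40,0,0,25,0,0,0],[40,0,0,35,0,0,0],[40,0,0,35,0,0,0],[40,0,0,35,0,0,0]]]}}

```text
clock: 8.4
tool_pos: [0.5972, 0.2723, 0.1589]
orientation: [-3.141, 0.0, 1.507]
ft_force: [0.0, 0.3, -0.6]
gripper_width: 0.0599
grip_force: 15.0
```

Request:
{"name": "carry_out", "arguments": {"rows": [[[40,3,-20,0,0,0,0],[40,6,-40,0,0,0,0],[40,6,-45,0,0,0,0],[40,6,-45,0,0,0,0],[40,6,-45,0,0,0,0]]]}}

```text
clock: 8.9
tool_pos: [0.6244, 0.0758, 0.1579]
orientation: [-3.142, 0.0, 1.508]
ft_force: [0.7, -0.4, -0.5]
gripper_width: 0.0597
grip_force: 15.0
```

Request:
{"name": "carry_out", "arguments": {"rows": [[[40,6,-45,0,0,0,0],[40,6,-45,0,0,0,0],[40,4,-30,0,0,0,0],[40,2,-16,0,0,0,0],[40,0,0,0,0,0,0]]]}}

```text
clock: 9.4
tool_pos: [0.6422, -0.0617, 0.1578]
orientation: [-3.141, 0.002, 1.503]
ft_force: [0.1, 0.5, -2.5]
gripper_width: 0.0596
grip_force: 15.0
```

Request:
{"name": "carry_out", "arguments": {"rows": [[[40,0,0,0,0,0,0],[40,0,0,0,0,0,0]]]}}

```text
clock: 9.6
tool_pos: [0.6426, -0.0547, 0.1576]
orientation: [-3.141, -0.003, 1.512]
ft_force: [0.2, 0.6, -1.2]
gripper_width: 0.0602
grip_force: 15.0
```

Request:
{"name": "carry_out", "arguments": {"rows": [[[40,0,0,-30,0,0,0],[40,0,0,-30,0,0,0],[40,0,0,-20,0,0,0],[40,0,0,-12,0,0,0],[40,0,0,0,0,0,0]]]}}

```text
clock: 10.1
tool_pos: [0.6414, -0.0564, 0.0641]
orientation: [-3.138, -0.001, 1.51]
ft_force: [-0.5, 0.1, -1.6]
gripper_width: 0.0598
grip_force: 15.0
```

Request:
{"name": "carry_out", "arguments": {"rows": [[[40,0,0,0,0,0,0],[40,0,0,0,0,0,0]]]}}

```text
clock: 10.3
tool_pos: [0.6437, -0.0584, 0.0674]
orientation: [3.139, -0.0, 1.508]
ft_force: [0.1, 0.3, -1.0]
gripper_width: 0.0598
grip_force: 15.0
```

Request:
{"name": "carry_out", "arguments": {"rows": [[[40,0,0,-5,0,0,0],[40,0,0,-5,0,0,0],[40,0,0,-4,0,0,0],[40,0,0,-4,0,0,0],[40,0,0,0,0,0,0]]]}}

```text
clock: 10.8
tool_pos: [0.6425, -0.0586, 0.0483]
orientation: [-3.141, -0.0, 1.507]
ft_force: [-2.0, -0.4, 3.0]
gripper_width: 0.0597
grip_force: 15.0
```

Request:
{"name": "carry_out", "arguments": {"rows": [[[75,0,0,0,0,0,0],[75,0,0,0,0,0,0],[75,0,0,0,0,0,0],[75,0,0,20,0,0,0],[80,0,0,40,0,0,0]]]}}

```text
clock: 11.3
tool_pos: [0.6398, -0.058, 0.105]
orientation: [-3.133, -0.0, 1.507]
ft_force: [0.3, 0.5, -0.8]
gripper_width: 0.0777
grip_force: 0.0
```

Request:
{"name": "carry_out", "arguments": {"rows": [[[60,-20,10,40,0,0,0],[50,-40,20,0,0,0,0],[40,-36,15,0,0,0,0],[40,0,0,0,0,0,0],[40,0,0,0,0,0,0]]]}}

```text
clock: 11.8
tool_pos: [0.5465, -0.0132, 0.1483]
orientation: [3.141, -0.0, 1.508]
ft_force: [-0.1, 0.0, -0.6]
gripper_width: 0.0446
grip_force: 0.0
```

Run:
```python
from h import *
s=arm.get_state();C=cam('wrist',s);im=get_image('wrist');save('w3',im);t=get_image('scene')
print(s['tool_pos'],s['orientation'],s['gripper_width'])
print(proj(C,[[.6423,-.0587,.072],[.6521,.093,.072],[.6472,.0172,.072],[.5455,-.0137,.085]]))
S=cam('scene');p=proj(S,[.645,-.02,.05])[0].astype(int);print(p)
save('s3',cv2.resize(t[p[1]-60:p[1]+60,p[0]-80:p[0]+80],None,fx=5,fy=5,interpolation=cv2.INTER_CUBIC))
```

```text
[ 0.54654408 -0.01321299  0.14827449] [ 3.14058084e+00 -2.07892334e-04  1.50817747e+00] 0.04458150905815392
[[456.0408685  297.55012233]
 [482.97031759  62.00175746]
 [469.21320275 189.57225329]
 [312.94807702 251.62114654]]
[309 219]
```

View pics/w3.png

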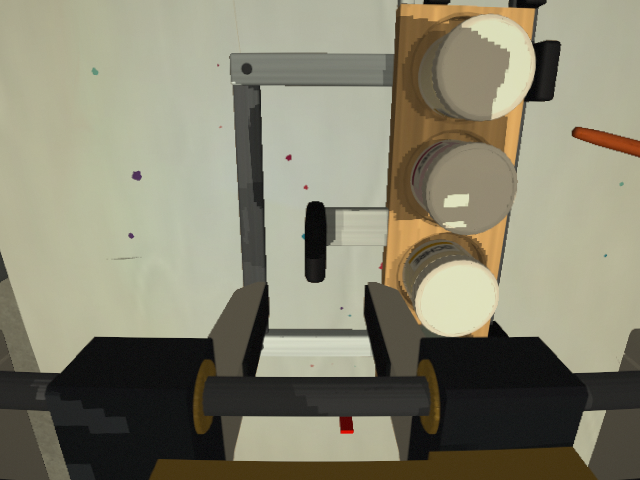

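View pics/s3.png

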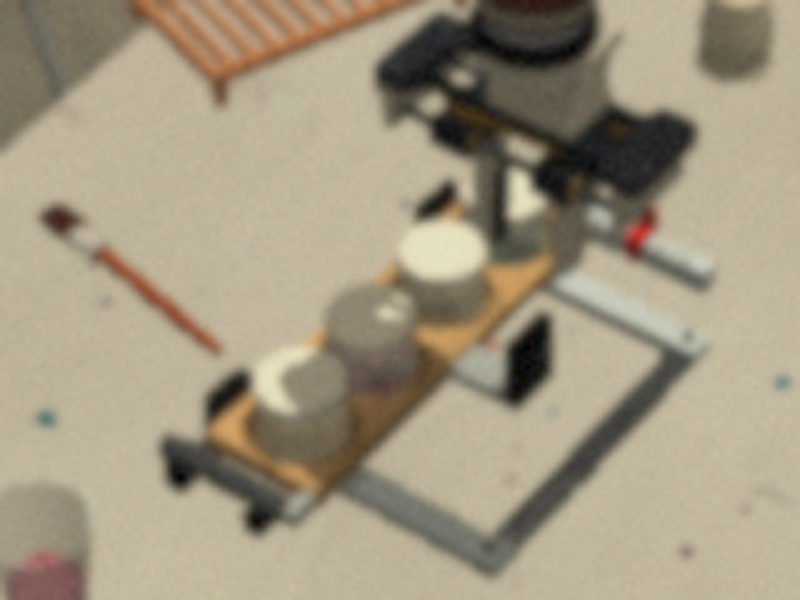

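All four lids sit where predicted: (486,67), (471,188) and (456,297) in the wrist view, and level in the scene crop. The grip is at about (314,242), between the fingers. I'm lowering onto the grip.

Request:
{"name": "carry_out", "arguments": {"rows": [[[44,-1,0,-30,0,0,0],[44,0,0,-30,0,0,0],[44,0,0,-25,0,0,0],[44,0,0,-16,0,0,0],[44,0,0,0,0,0,0]]], "grip_force": 40}}

```text
clock: 12.4
tool_pos: [0.5452, -0.0144, 0.0443]
orientation: [-3.138, 0.001, 1.506]
ft_force: [-0.3, -0.0, 0.2]
gripper_width: 0.0442
grip_force: 0.0
```

Request:
{"name": "carry_out", "arguments": {"rows": [[[20,0,0,0,0,0,0],[10,0,0,0,0,0,0],[5,0,0,0,0,0,0],[5,0,0,0,0,0,0],[5,0,0,0,0,0,0]]]}}

```text
clock: 12.9
tool_pos: [0.5459, -0.0135, 0.0476]
orientation: [3.141, -0.0, 1.507]
ft_force: [-0.0, -0.1, 2.8]
gripper_width: 0.0136
grip_force: 40.0
```

Request:
{"name": "carry_out", "arguments": {"rows": [[[5,-2,0,0,0,0,0],[5,-4,0.3,0,0,0,0],[5,-5,0.4,0,0,0,0],[5,-5,0.3,0,0,0,0],[5,-5,0.4,0,0,0,0]]]}}

```text
clock: 13.4
tool_pos: [0.5275, -0.0123, 0.0476]
orientation: [3.135, 0.0, 1.507]
ft_force: [5.9, -0.8, -1.2]
gripper_width: 0.0137
grip_force: 40.0
```

Request:
{"name": "carry_out", "arguments": {"rows": [[[5,-5,0.3,0,0,0,0],[5,-5,0.3,0,0,0,0],[5,-5,0.3,0,0,0,0],[5,-5,0.3,0,0,0,0],[5,-5,0.3,0,0,0,0]]]}}

```text
clock: 13.9
tool_pos: [0.5036, -0.0107, 0.0476]
orientation: [3.133, 0.0, 1.508]
ft_force: [7.0, -0.2, -2.9]
gripper_width: 0.0142
grip_force: 40.1
```

Request:
{"name": "carry_out", "arguments": {"rows": [[[5,-5,0.3,0,0,0,0],[5,-5,0.3,0,0,0,0],[5,-3,0.2,0,0,0,0],[5,-2,0.2,0,0,0,0],[5,0,0,0,0,0,0]]]}}

```text
clock: 14.4
tool_pos: [0.4886, -0.0097, 0.0476]
orientation: [3.133, 0.0, 1.508]
ft_force: [8.0, 0.2, -2.8]
gripper_width: 0.0135
grip_force: 40.1
```

Run:
```python
from h import *
s=arm.get_state();im=get_image('top');print(s['tool_pos'],s['ft_force'],s['gripper_width'])
b=im[200:270,340:440];save('t4',cv2.resize(b,None,fx=8,fy=8,interpolation=cv2.INTER_CUBIC))
```

```text
[ 0.48864527 -0.00968612  0.04758876] [ 8.02192022  0.18197096 -2.83780571] 0.013460249265501689
```

View pics/t4.png

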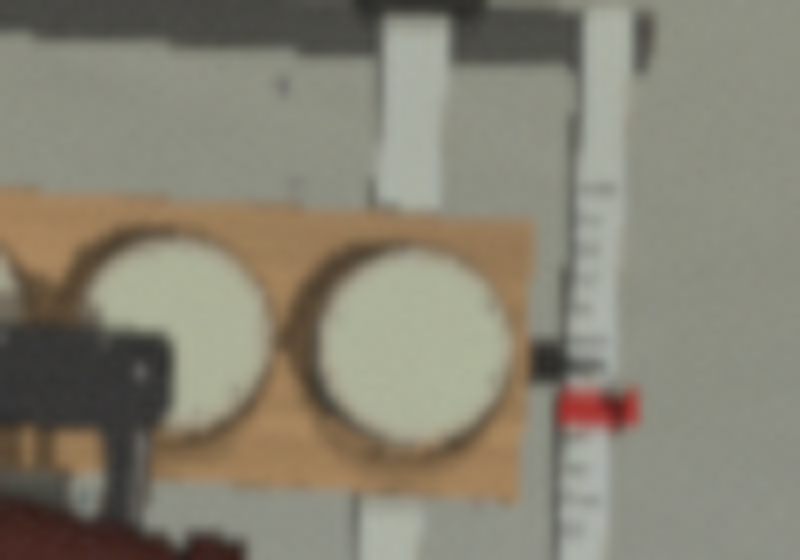

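The pointer is at about (580,364) in the 8x crop and the red band's middle at about (583,407), so there is some 14 mm still to go.

Run:
```python
from h import *
C=cam('top');y=-.065;R=np.array([[np.cos(y),-np.sin(y)],[np.sin(y),np.cos(y)]])
w=lambda c,z: R.T@onz(C,((c[0]+.5)/8-.5+340,(c[1]+.5)/8-.5+200),z)[:2]
p=w((580,365),.028)
for v in(388,407,426): print((w((583,v),.022)-p)*1000)
```

```text
[-6.95191734 -2.14690071]
[-13.03977697  -2.44367042]
[-19.12458555  -2.74032981]
```

Request:
{"name": "carry_out", "arguments": {"rows": [[[5,-3,0.2,0,0,0,0],[5,-5,0.3,0,0,0,0],[5,-3,0.2,0,0,0,0],[5,-2,0.2,0,0,0,0],[5,0,0,0,0,0,0]]]}}

```text
clock: 14.95
tool_pos: [0.4763, -0.0088, 0.0476]
orientation: [3.132, 0.0, 1.508]
ft_force: [8.5, 0.1, -3.4]
gripper_width: 0.014
grip_force: 40.1
```

Request:
{"name": "carry_out", "arguments": {"rows": [[[5,0,0,0,0,0,0],[5,0,0,0,0,0,0],[5,0,0,0,0,0,0],[5,0,0,0,0,0,0]]]}}

```text
clock: 15.35
tool_pos: [0.4765, -0.0089, 0.0476]
orientation: [3.132, 0.0, 1.508]
ft_force: [8.0, 0.0, -3.2]
gripper_width: 0.0139
grip_force: 40.1
```

Run:
```python
from h import *
s=arm.get_state();im=get_image('top');t=get_image('scene');print(s['tool_pos'],s['ft_force'],s['gripper_width'])
b=cv2.resize(im[205:275,340:440],None,fx=5,fy=5,interpolation=cv2.INTER_CUBIC)
c=cv2.resize(t[160:280,240:400],None,fx=4,fy=4,interpolation=cv2.INTER_CUBIC)[100:,:500] if 0 else cv2.resize(t[175:275,250:360],None,fx=2.7,fy=3.5,interpolation=cv2.INTER_CUBIC)
o=np.zeros((350,800,3),np.uint8);o[:,:500]=b;o[:c.shape[0],500:500+c.shape[1]]=c;save('f5',o)
```

```text
[ 0.47646385 -0.00886677  0.0475844 ] [ 7.99628711  0.03277914 -3.20026099] 0.01392890898383881
```

View pics/f5.png

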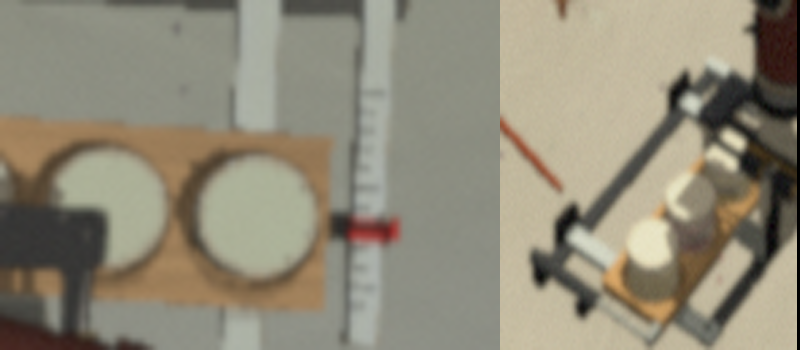

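The pointer stands over the red band: pointer row is about 227 and band middle about 230 in the 5x crop, so within 2 mm. The pots are all upright and level in the carriage.

```bash
python3 -c "
from workcell import job_done
print(job_done())"
```

```text
the job is handed in; nothing more can be done
None
```

I stood the two spare pots in the empty wells (1 and 3), pulled the carriage out until its pointer was within about 2 mm of the red mark's middle, and handed the job in at about 15 s, still gripping it, with all four pots seated in the last pictures.

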